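Load a sample cell into the laser chamber through its sprung gate

TASK

Pick up the black sample cell with the glass section and lay it in the open channel of the orange-roofed chamber, round nose towards the sprung gate. Push it through the gate until it is fully home against the stop inside, pressing gently, so that its clear faces stand in the light path and the gate has closed behind it. Leave the plain black blank and the other things on the bench where they are.

Things in the scene. Friction and masses are not known exactly. Their poses are not given: they have to be found in the camera images.
- cell: Sample cell: black block 120 mm long (its x), 50 wide (y), 56 high, 0.3 to 0.55 kg, loose. Its +x end, the nose, is round seen from above (radius 25), its -x end, the tail, square. A glass section 36 mm long spans its width nearer the nose; the clear faces look along y. Origin: centre of its underside. It lies in one of two places, left or right, the blank in the other
- window (a point): Middle of the cell's glass section: 15 mm towards the nose from the cell's origin, 32 mm above its underside
- nose (a point): Foremost point of the cell's round nose, 60 mm ahead of its origin, 28 mm above its underside
- chamber: Chamber unit, fixed to the bench. Origin on the bench under the middle of the gate; x is the way in, y across. Flat deck, top 8 mm above the bench, x = -140 to 180 mm: loading channel, gate, open vestibule, roofed bore. Home, the cell's origin is at x = 104 and its tail at x = 44 mm, past the gate. Lamp and detector boxes up to 66 mm high stand 53 to 85 mm out on either side at x = 119
- channel (a point): Middle of the deck of the open loading channel, 70 mm before the gate (chamber x = -70), 8 mm above the bench. Two side rails, 58 mm apart inside, 74 outside, tops 20 mm above the bench, run from x = -130 to -8 mm
- gate (a point): Middle of the shut gate, 36 mm above the bench. Gate posts at chamber x = -7 to 7 mm, 68 high, 73 apart: fingers holding the cell by its sides do not fit between them. Behind it the open-topped vestibule, x = 7 to 50, 82 wide inside, walls 64 high
- beam (a point): The light path in the middle of the bore: chamber x = 119 mm, 40 mm above the bench; the light runs along the chamber's y. The bore is 54 mm wide, x = 50 to 180, under a clear orange roof 69 to 75 mm above the bench
- stop: Steel plate that closes the far end of the bore; its face, also its origin (lower edge middle), is at x = 164 mm in the chamber's frame, 8 mm above the bench
- gate_left (a joint): Left leaf (+y side) of the gate, steel, 34 mm wide, 50 high, 11 to 61 mm above the bench, hinged upright at y = 35 mm; 0 shut, grows to 1.5 rad as it swings inwards; cannot swing outwards. Its spring of 0.06 N m/rad, preloaded 0.05 N m, shuts it (a few newtons at the tip)
- gate_right (a joint): Right leaf (-y side), mirror image of the left: 0 shut, up to 1.5 rad inwards
- home_switch (a joint): Brass plunger, 12 mm across, standing 5 mm out of the stop at mid width 36 mm above the bench: 0 free, 0.005 m pressed flush by a cell that is fully home; its spring is weak (0.4 N at most)
- blank: Plain black block 120 x 50 x 56 mm, square at both ends and without glass; not to be used. Origin: centre of its underside, x along its length
- mirror_a: Mirror mount on a steel post, round foot 60 mm across, 121 mm high; origin under its foot; left, far side of the bench
- mirror_b: Same kind of mirror mount, right, far side; origin under its foot
- driver: Screwdriver 160 mm long lying near the robot; origin at its middle, x along it
- jar: Small jar 48 mm across, 60 high, near left; origin under its centre
- lens_ring: Black lens ring 68 mm across, 16 high, far left; origin under its centre
- tweezers: Steel tweezers 120 mm long, near right; origin at the middle, x along them
- filter_case: Flat grey filter case 80 x 80 x 18 mm, far right; origin under its centre

How it is judged (in metres and radians):
On the way:
1. the nose of the cell parts both leaves of the gate (value of joint each of gate_left, gate_right above 0.6 rad and x of nose in the frame of chamber above 0.01 m and x of cell in the frame of chamber below 0.09 m), for 0.1 s.
At the end, for the whole second after the job is handed in: Cell at rest upright, fully home: switch plunger in by more than 3 of 5 mm, glass within 5 mm of the light path, clear faces square to it within 0.06 rad; both gate leaves shut within 0.1 rad; blank and bystanders within 30 mm of their starts (value of joint home_switch above 0.003 m and distance between window and beam below 0.005 m and angle between the y axis of cell and the y axis of chamber, either way round below 0.06 rad and angle between cell's own z axis and vertical below 0.06 rad and value of joint each of gate_left, gate_right below 0.1 rad and linear speed of cell below 0.01 m/s and distance of each of blank, mirror_a, mirror_b, driver, jar, lens_ring, tweezers, filter_case from where it was at the start of the episode below 0.03 m); the robot touches nothing.
It fails at once if the cell is rammed against the stop with more than 45 N (contact force between cell and stop above 45 N).
It fails at once if the blank or another thing on the bench is shifted by more than 30 mm or a mirror mount is knocked over (distance of any of blank, mirror_a, mirror_b, driver, jar, lens_ring, tweezers, filter_case from where it was at the start of the episode above 0.03 m or angle between any of mirror_a, mirror_b's own z axis and vertical above 0.5 rad).
It also fails if it takes over 53 s, if anything falls off the work surface, if the arm or the gripper's body presses on something with over 40 N, if the wrist force passes 120 N, or if a joint passes its speed limit or range.

ROBOT

A 6-joint arm with a two-finger parallel gripper is mounted at the origin on the work surface. World frame = base frame: x ahead of the robot, y to its left, z up, the work surface at z = 0. Lengths are in mm, angles in rad, forces in N, time in s.
With the tool pointing down it reaches from about 350 to 875 mm from the base axis. Payload 4.2 kg.
Tool frame: the origin (TCP) lies midway between the tips of the shut fingers; the grasp point (between the pads) lies 19 mm behind it (arm.hold_point_z is the distance from the TCP to the grasp point, in mm); z points along the fingers, y is the line along which they close (so a half turn about z gives the same grasp; the last joint's range is limited). The gripper opens to 85 mm and grips with 20 to 120 N. Pads are 22 mm wide; open, the fingers measure 114 mm over their backs; the gripper's body (76 mm by 85 mm) begins 54 mm behind the grasp point. The pads swing forward as they close: fully open they stand 13 mm farther back than shut.
Start: joints at [-0.985, 0.385, 0.008, 0, -1.194, -0.259], TCP at [200.649, -591.895, 231.312] pointing down, gripper open.
Joint ranges: [-3.14, 3.14], [-1.21, 2.06], [-1.07, 1.41], [-3.16, 2.05], [-2.99, -0.16], [-3.1, 3.1]. Speed limits (rad/s): [2.79, 2.79, 3.14, 3.14, 3.14, 3.14].

INTERFACE

Orientations are given as a unit quaternion [x, y, z, w].
In Python, from bench import arm, vision gives the robot as it stands. The module is installed in compiled form; this text tells all that it offers.
- The arm moves only by the tool servo_tool, never from a script. Its argument "plan" is a list of rows, each a list of 7 numbers: the shift along the world's x, y, z each as a share of 300 mm, from -1 to 1, then the turn, a rotation vector about the world's x, y, z each as a share of 2 rad, from -1 to 1, then the opening, from 0 (shut) to 1 (fully open). A call has 1 to 20 rows; each row shifts and turns the commanded pose from where the row before left it; what a row does not reach is not made up. A row lasts 1/8 s, in which the tool goes at most 62.5 mm and 10.7 degrees, less where a joint would pass 70% of its speed; a pose out of reach is approached as far as the arm can. A call with a number of a shift or a turn outside -1 to 1 is refused whole. A call with a gripper value outside its range is refused whole. The fingers move at their own pace and stop on an object; the grip force is fixed at half the most. Time passes only in rows, so rows that do not move let the fingers close. It gives the time, the measured TCP pose, the force, the opening and the grip force at its end, in the units of the state.
- arm.read_state(): the state, without advancing time (a new reading comes with each control period).
- vision.get_image(name): name is "side" or "top" or "wrist"; returns a dict with "image" (420x560x3 uint8, red, green, blue), "z_map" (420x560 float32, mm along the optical axis (not along the pixel's ray), 0 where there is no reading), "K" (3x3 intrinsics, pixels), "world_to_cam" (4x4, takes a point from world to camera coordinates); the wrist camera has in their place "mount" (4x4, takes a point from camera to tool coordinates, whose origin is the TCP and whose axes are the flange's). Camera axes: x right, y down, z forward; pixel columns grow to the right and rows downward; lengths in mm; the calibration is good to about 2 mm. A picture is of the moment at which its call begins: read the wrist's pose just before it.
- arm.job_done(): hands the job in; it is judged then, once.
The state is a dict: "clock": time; "joints": joint angles; "joint_vel": joint speeds; "joint_efforts": joint torques, N m; "position": TCP position; "ee_rot": TCP orientation; "contact_force": force on the tool from outside, world axes, zero at the start; "wrist_torque": the same for the moment, N m; "gripper_width": finger opening in mm; "grasp_force": force on a finger pad.
Only numpy, scipy, OpenCV 4.12 (cv2) and the standard library are available. Lean on these libraries where they do the work, as an engineer would, in place of code of your own. Each camera call takes 0.05 s, during which the arm holds its last target. There are 200 camera calls.

## Working session

There is one attempt and no reset: what is moved stays moved. The work goes in short steps, Python scripts to look and compute and a tool call to move; the robot and the scene stay as the last step left them, time stands still between calls to the robot, and variables do not carry over. Pictures are saved under pics/ and viewed, at most 10 in all, crops included, and the job is handed in when it is done.

Besides the shell and the picture viewer there is one more tool, called as name(argument=value, ...), one argument or row to a line, values as JSON. servo_tool: Moves the arm, as the interface text tells. Its arguments: {"type":"object","properties":{"plan":{"type":"array"}},"required":["plan"]}

```bash
mkdir -p pics
cat > h.py <<'E'
import numpy as np, cv2
from bench import arm, vision
def grab(n):
    s=arm.read_state(); d=vision.get_image(n); 
    if n=="wrist":
        from scipy.spatial.transform import Rotation as R
        T=np.eye(4);T[:3,:3]=R.from_quat(s["ee_rot"]).as_matrix();T[:3,3]=s["position"]
        d["c2w"]=T@d["mount"]
    else: d["c2w"]=np.linalg.inv(d["world_to_cam"])
    return d
def cloud(d):
    K=d["K"];z=d["z_map"];v,u=np.mgrid[:z.shape[0],:z.shape[1]]
    p=np.stack([(u-K[0,2])/K[0,0]*z,(v-K[1,2])/K[1,1]*z,z],-1)
    p=p@d["c2w"][:3,:3].T+d["c2w"][:3,3]; p[z==0]=np.nan
    return p
def ray(d,uv,h):
    uv=np.atleast_2d(uv).astype(float)
    r=np.c_[uv,np.ones(len(uv))]@np.linalg.inv(d["K"]).T@d["c2w"][:3,:3].T
    o=d["c2w"][:3,3]
    return o+r*((h-o[2])/r[:,2])[:,None]
def save(d,n): cv2.imwrite("pics/"+n,d["image"][:,:,::-1])
E
python3 - <<'E'
from h import *
for n in ("top","side"):
    d=grab(n);save(d,n+"0.png");print(n,d["K"].round(1).tolist(),d["c2w"].round(3).tolist())
print(arm.read_state(), arm.hold_point_z)
E
```

```text
top [[403.8, 0.0, 279.5], [0.0, 403.8, 207.2], [0.0, 0.0, 1.0]] [[-0.014, -0.998, 0.069, 477.505], [-1.0, 0.013, -0.015, -9.368], [0.014, -0.069, -0.998, 962.874], [0.0, 0.0, 0.0, 1.0]]
side [[402.7, 0.0, 274.6], [0.0, 402.7, 208.5], [0.0, 0.0, 1.0]] [[-0.95, -0.217, 0.224, 356.11], [-0.312, 0.629, -0.712, 642.353], [0.013, -0.747, -0.665, 642.877], [0.0, 0.0, 0.0, 1.0]]
{'clock': 0.1, 'joints': array([-9.85366692e-01,  3.85521308e-01,  6.79062627e-03, -4.41341845e-04,
       -1.19398813e+00, -2.58606127e-01]), 'joint_vel': array([-1.12635892e-03, -2.27602653e-03,  2.53662616e-03,  4.86321676e-04,
        2.86931327e-04,  1.59656321e-05]), 'joint_efforts': array([-5.38785516e-04, -3.93319809e+01,  1.88930351e+01,  4.19796959e+00,
       -2.61275251e-03,  7.37863370e-07]), 'position': array([ 200.51192798, -591.4306353 ,  230.31589053]), 'ee_rot': array([-1.62605060e-01,  9.86690746e-01,  9.60923046e-04, -2.06612036e-04]), 'contact_force': array([ 0.12210084,  0.33252953, -0.18043232]), 'wrist_torque': array([-0.03030336,  0.01329152, -0.01205033]), 'grasp_force': 0.0, 'gripper_width': 85.28635733599872} 18.700000000000003
```

View pics/top0.png

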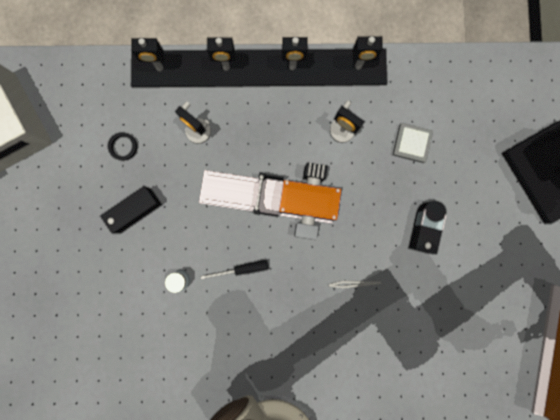

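View pics/side0.png

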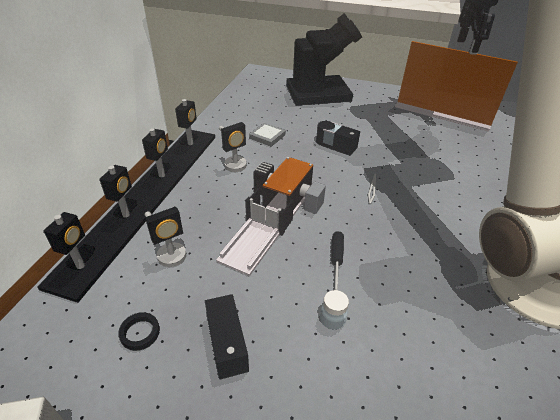

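The top view (up = world +x, right = −y) shows the cell on the right at about (430,228), glass near (430,215) and round nose at the upper end (435,205). The blank is on the left at (131,210). The chamber has its channel at (230,190), gate at (268,194) and orange roof at (310,200), so its x runs to image right. The side view agrees: cell at (338,137), channel at (250,248).

```bash
cat > m.py <<'E'
from h import *
for n in ("top","side"):
    d=grab(n);P=cloud(d);im=d["image"].astype(int);g=im.max(2)
    H=P[...,2]
    # orange roof
    hsv=cv2.cvtColor(d["image"],cv2.COLOR_RGB2HSV)
    m=((hsv[...,0]>5)&(hsv[...,0]<20)&(hsv[...,1]>180)&(H<120)&(H>40)&(P[...,0]<700)&(P[...,1]<0.5e3)).astype(np.uint8)
    c=max(cv2.findContours(m,0,2)[0],key=cv2.contourArea)
    px=cv2.boxPoints(cv2.minAreaRect(c));print(n,"roof px",px.round(1).tolist(),"h",np.nanmedian(H[m>0]));print(ray(d,px,75).round(1).tolist())
    # cell top by depth
    for nm,(x0,x1,y0,y1) in {"cell":(330,540,-470,-270),"blank":(380,540,200,450),"chan":(440,560,0,190)}.items():
        reg=(P[...,0]>x0)&(P[...,0]<x1)&(P[...,1]>y0)&(P[...,1]<y1)
        if nm=="chan": mm=reg&(H>3)&(H<26)&(g>120)&(im[...,0]-im[...,1]>6)
        else: mm=reg&(H>48)&(H<70)
        c=max(cv2.findContours(mm.astype(np.uint8),0,2)[0],key=cv2.contourArea)
        rc=cv2.minAreaRect(c);px=cv2.boxPoints(rc);h=np.nanmedian(H[mm])
        w=ray(d,px,h);e=[w[1]-w[0],w[2]-w[1]]
        print(n,nm,"h",h.round(1),"ctr",w.mean(0).round(1),"edges",[(np.linalg.norm(q).round(1),np.degrees(np.arctan2(q[1],q[0])).round(1)) for q in e],px.round().tolist())
E
python3 m.py
```

```text
top roof px [[279.79998779296875, 211.3000030517578], [284.20001220703125, 180.5], [340.5, 188.5], [336.1000061035156, 219.3000030517578]] h 74.72712535588698
[[529.5, -23.2, 75.0], [597.7, -34.0, 75.0], [578.3, -158.4, 75.0], [510.1, -147.0, 75.0]]
top cell h 55.7 ctr [ 489.3 -363.5   55.7] edges [(np.float64(112.9), np.float64(-15.3)), (np.float64(54.2), np.float64(-103.9))] [[413.0, 249.0], [425.0, 201.0], [448.0, 206.0], [437.0, 255.0]]
top blank h 56.1 ctr [532.  326.5  56.1] edges [(np.float64(96.1), np.float64(-56.4)), (np.float64(51.6), np.float64(-146.4))] [[99.0, 215.0], [135.0, 191.0], [148.0, 210.0], [112.0, 234.0]]
top chan h 9.1 ctr [548.7  99.2   9.1] edges [(np.float64(134.7), np.float64(-90.7)), (np.float64(21.4), np.float64(179.4))] [[199.0, 201.0], [256.0, 201.0], [256.0, 210.0], [199.0, 210.0]]
side roof px [[262.5, 184.60000610351562], [291.3999938964844, 148.5], [312.3999938964844, 165.3000030517578], [283.5, 201.39999389648438]] h 76.66638916427951
[[599.2, -34.7, 75.0], [579.0, -198.6, 75.0], [510.4, -145.1, 75.0], [536.8, 5.6, 75.0]]
side cell h 56.4 ctr [ 485.9 -358.3   56.4] edges [(np.float64(70.2), np.float64(-86.1)), (np.float64(118.6), np.float64(163.7))] [[319.0, 131.0], [323.0, 119.0], [360.0, 131.0], [356.0, 143.0]]
side blank h 57.0 ctr [532.2 332.1  57. ] edges [(np.float64(54.7), np.float64(-144.6)), (np.float64(96.8), np.float64(124.0))] [[204.0, 315.0], [236.0, 307.0], [249.0, 358.0], [217.0, 366.0]]
side chan h 11.0 ctr [553.5  96.4  11. ] edges [(np.float64(141.1), np.float64(-96.4)), (np.float64(26.1), np.float64(155.0))] [[243.0, 269.0], [272.0, 225.0], [281.0, 231.0], [251.0, 275.0]]
```

servo_tool(
  plan=[
    [0.068, 0.055, 0.02, 0, 0, 0.091, 1],
    [0.068, 0.055, 0.02, 0, 0, 0.091, 1],
    [0.068, 0.055, 0.02, 0, 0, 0.091, 1],
    [0.068, 0.055, 0.02, 0, 0, 0.091, 1],
    [0.068, 0.055, 0.02, 0, 0, 0.091, 1],
    [0.068, 0.055, 0.02, 0, 0, 0.091, 1],
    [0.068, 0.055, 0.02, 0, 0, 0.091, 1],
    [0.068, 0.055, 0.02, 0, 0, 0.091, 1],
    [0.068, 0.055, 0.02, 0, 0, 0.091, 1],
    [0.068, 0.055, 0.02, 0, 0, 0.091, 1],
    [0.068, 0.055, 0, 0, 0, 0.091, 1],
    [0.068, 0.055, 0, 0, 0, 0.091, 1],
    [0.068, 0.055, 0, 0, 0, 0.091, 1],
    [0.068, 0.055, 0, 0, 0, 0.091, 1],
    [0, 0, 0, 0, 0, 0, 1],
    [0, 0, 0, 0, 0, 0, 1],
  ],
)

```text
clock: 2.2
position: [485.9, -361.0, 291.1]
ee_rot: [0.991, -0.134, -0.0, -0.0]
contact_force: [0.1, 0.7, 0.1]
gripper_width: 86.0
grasp_force: 0.0
```

Run:
```python
from h import *
d=grab("wrist");save(d,"w1.png");s=arm.read_state()
print(d["mount"].round(3).tolist(),d["K"].round(1).tolist(),s["position"],s["joints"].round(3),s["ee_rot"].round(4))
P=cloud(d)
m=((P[...,2]>48)&(P[...,2]<70)).astype(np.uint8)
c=max(cv2.findContours(m,0,2)[0],key=cv2.contourArea)
px=cv2.boxPoints(cv2.minAreaRect(c));w=ray(d,px,56);print(px.round(1).tolist(),w.round(1).tolist(),w.mean(0),[(np.linalg.norm(q).round(1),np.degrees(np.arctan2(q[1],q[0])).round(1)) for q in (w[1]-w[0],w[2]-w[1])],np.nanmedian(P[...,2][m>0]))
```

```text
[[0.001, -0.954, -0.3, 75.692], [1.0, 0.001, 0.0, -0.076], [-0.0, -0.3, 0.954, -143.157], [0.0, 0.0, 0.0, 1.0]] [[372.1, 0.0, 281.1], [0.0, 372.1, 210.1], [0.0, 0.0, 1.0]] [ 485.72019459 -361.19881902  291.2263873 ] [-0.372  0.317  0.058  0.    -1.311  1.675] [ 9.910e-01 -1.338e-01 -2.000e-04 -0.000e+00]
[[261.0, 102.0], [310.0, 102.0], [310.0, 217.0], [261.0, 217.0]] [[555.9, -359.9, 56.0], [543.3, -406.0, 56.0], [428.3, -377.4, 56.0], [442.2, -326.7, 56.0]] [ 492.45333164 -367.50478402   56.        ] [(np.float64(47.8), np.float64(-105.3)), (np.float64(118.5), np.float64(166.0))] 56.560753185770636
```

View pics/w1.png

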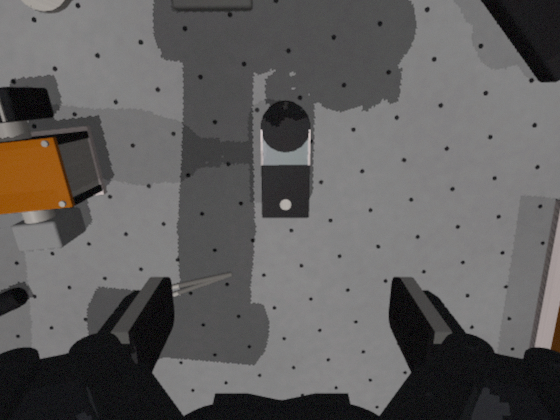

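Wrist view: the cell spans columns 261–310 and rows 101–217, with the nose up, glass at rows 130–165 and a white dot near the tail. The tool is already aligned with it. I'll grasp behind the glass.

servo_tool(
  plan=[
    [-0.018, -0.003, -0.13, 0, 0, 0, 1],
    [-0.018, -0.003, -0.13, 0, 0, 0, 1],
    [0, 0, -0.13, 0, 0, 0, 1],
    [0, 0, -0.13, 0, 0, 0, 1],
    [0, 0, -0.13, 0, 0, 0, 1],
    [0, 0, -0.13, 0, 0, 0, 1],
    [0, 0, -0.09, 0, 0, 0, 1],
    [0, 0, -0.047, 0, 0, 0, 1],
    [0, 0, 0, 0, 0, 0, 1],
    [0, 0, 0, 0, 0, 0, 1],
  ],
)

```text
clock: 3.5
position: [476.3, -363.3, 17.5]
ee_rot: [0.991, -0.133, 0.001, 0.0]
contact_force: [0.6, 0.2, -0.1]
gripper_width: 85.6
grasp_force: 0.0
```

servo_tool(
  plan=[
    [0, 0, 0, 0, 0, 0, 0],
    [0, 0, 0, 0, 0, 0, 0],
    [0, 0, 0, 0, 0, 0, 0],
    [0, 0, 0, 0, 0, 0, 0],
    [0, 0, 0, 0, 0, 0, 0],
    [0, 0, 0, 0, 0, 0, 0],
  ],
)

```text
clock: 4.25
position: [476.0, -362.8, 17.2]
ee_rot: [0.991, -0.133, 0.001, 0.0]
contact_force: [-0.4, 2.5, 6.8]
gripper_width: 49.8
grasp_force: 63.7
```

servo_tool(
  plan=[
    [0, 0, 0.05, 0, 0, 0, 0],
    [0, 0, 0.12, 0, 0, 0, 0],
    [0, 0, 0.14, 0, 0, 0, 0],
    [0, 0, 0.14, 0, 0, 0, 0],
    [0, 0, 0.14, 0, 0, 0, 0],
    [0, 0, 0.1, 0, 0, 0, 0],
  ],
)

```text
clock: 5.0
position: [474.9, -362.4, 224.8]
ee_rot: [0.991, -0.133, 0.0, -0.0]
contact_force: [0.6, -0.4, -5.3]
gripper_width: 49.2
grasp_force: 63.4
```

servo_tool(
  plan=[
    [0.026, 0.122, 0, 0, 0, -0.0455, 0],
    [0.026, 0.122, 0, 0, 0, -0.0455, 0],
    [0.026, 0.122, 0, 0, 0, -0.0455, 0],
    [0.026, 0.122, 0, 0, 0, -0.0455, 0],
    [0.026, 0.122, 0, 0, 0, -0.0455, 0],
    [0.026, 0.122, 0, 0, 0, -0.0455, 0],
    [0.026, 0.122, 0, 0, 0, -0.0455, 0],
    [0.026, 0.122, 0, 0, 0, -0.0455, 0],
    [0.026, 0.122, 0, 0, 0, -0.0455, 0],
    [0.026, 0.122, 0, 0, 0, -0.0455, 0],
    [0.026, 0.122, 0, 0, 0, -0.0455, 0],
    [0.026, 0.122, 0, 0, 0, -0.0455, 0],
    [0.026, 0.122, 0, 0, 0, -0.0455, 0],
    [0.026, 0.122, 0, 0, 0, -0.0455, 0],
    [0.026, 0.122, 0, 0, 0, -0.0455, 0],
    [0.026, 0.122, 0, 0, 0, -0.0455, 0],
    [0, 0, 0, 0, 0, 0, 0],
    [0, 0, 0, 0, 0, 0, 0],
  ],
)

```text
clock: 7.25
position: [599.4, 222.4, 222.3]
ee_rot: [-0.652, 0.759, 0.0, -0.001]
contact_force: [-0.8, -0.2, -5.0]
gripper_width: 49.3
grasp_force: 63.7
```

Run:
```python
from h import *
d=grab("wrist");save(d,"w2.png");s=arm.read_state();np.save("w2.npy",d,allow_pickle=True)
print(s["position"],s["joints"].round(3),s["ee_rot"].round(4),s["grasp_force"],s["gripper_width"],s["contact_force"])
```

```text
[599.55041386 222.03054082 222.61158962] [ 0.607  0.416  0.034 -0.    -1.191 -0.759] [-6.513e-01  7.589e-01  3.000e-04 -9.000e-04] 63.70404124259949 49.20544910851171 [-0.35551786 -0.24305008 -4.80901453]
```

View pics/w2.png

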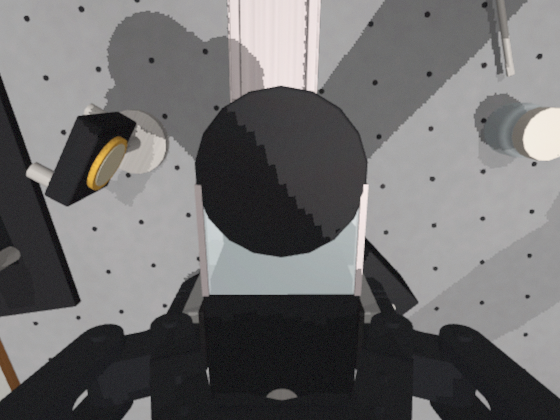

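The wrist view shows the held cell nose-up (tip at about (281,87), sides at columns 203–360) and the channel rails ahead at columns 229–321. I'll move forward to see the gate and roof.

servo_tool(
  plan=[
    [-0.016, -0.1, 0, 0, 0, 0, 0],
    [-0.016, -0.1, 0, 0, 0, 0, 0],
    [-0.016, -0.1, 0, 0, 0, 0, 0],
    [0, 0, 0, 0, 0, 0, 0],
    [0, 0, 0, 0, 0, 0, 0],
  ],
)

```text
clock: 7.92
position: [585.8, 132.3, 223.6]
ee_rot: [-0.651, 0.759, 0.0, 0.0]
contact_force: [0.3, -0.3, -4.1]
gripper_width: 49.3
grasp_force: 63.6
```

Run:
```python
from h import *
d2=np.load("w2.npy",allow_pickle=True).item()
print("nose at z261.5",ray(d2,[281,87],261.5).round(1))
d=grab("wrist");save(d,"w3.png");s=arm.read_state();np.save("w3.npy",d,allow_pickle=True)
print(s["position"],s["ee_rot"].round(4))
hsv=cv2.cvtColor(d["image"],cv2.COLOR_RGB2HSV);H=cloud(d)[...,2]
m=((hsv[...,0]>5)&(hsv[...,0]<20)&(hsv[...,1]>180)&(H>60)&(H<90)).astype(np.uint8)
c=max(cv2.findContours(m,0,2)[0],key=cv2.contourArea)
a=cv2.approxPolyDP(c,6,True)[:,0];print("roof",a.tolist(),ray(d,a,75).round(1).tolist())
```

```text
nose at z261.5 [[586.7 145.4 261.5]]
[585.89240604 132.78550454 223.42541878] [-6.512e-01  7.589e-01  0.000e+00  3.000e-04]
roof [[139, 253]] [[712.8, 167.1, 75.0]]
```

View pics/w3.png

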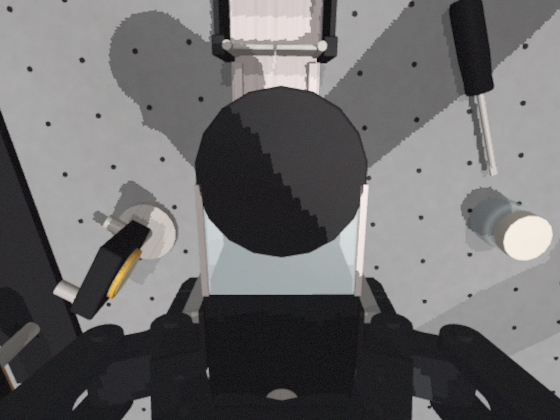

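This view shows the gate with its leaf tops running from (228,46) to (322,47), posts outside them, and the rails below converging under the nose at columns 232–320.

Run:
```python
from h import *
d=np.load("w3.npy",allow_pickle=True).item(); d2=np.load("w2.npy",allow_pickle=True).item()
P=cloud(d)
for uv in ((228,46),(322,47),(225,40),(328,40)): print(uv,"depth h",P[uv[1]-1:uv[1]+2,uv[0]-1:uv[0]+2,2].round(1).ravel().tolist())
for h in (61,64,68):
    w=ray(d,[[228,46],[322,47]],h);e=w[1]-w[0];print(h,w.round(1).tolist(),w.mean(0).round(1),np.linalg.norm(e).round(1),np.degrees(np.arctan2(e[1],e[0])).round(1))
for nm,dd,rows in (("w2",d2,(3,12,20,28,36)),("w3",d,(66,74,82))):
    im=dd["image"].astype(int);pk=(im[...,0]-im[...,2]>8)|((im[...,0]-im[...,1]>8))
    for r in rows:
        c=np.flatnonzero(pk[r,200:350])+200
        w=ray(dd,[[c.min()-.5,r],[c.max()+.5,r]],20);print(nm,r,c.min(),c.max(),w.round(1)[:,:2].tolist(),w.mean(0).round(1)[:2],np.linalg.norm(w[1]-w[0]).round(1))
D=cloud(d2)
print(D[5:30:5,[233,237,275,313,318],2].round(1).tolist())
```

```text
(228, 46) depth h [69.5, 70.2, 72.1, 71.6, 71.4, 70.8, 72.3, 69.9, 70.9]
(322, 47) depth h [70.3, 70.6, 70.7, 70.1, 71.3, 71.4, 70.9, 70.1, 70.2]
(225, 40) depth h [68.2, 67.9, 63.0, 67.7, 70.3, 69.6, 70.6, 70.7, 71.6]
(328, 40) depth h [67.7, 67.9, 66.7, 68.1, 69.8, 69.4, 69.5, 68.9, 68.5]
61 [[607.8, 17.2, 61.0], [537.6, 28.7, 61.0]] [572.7  22.9  61. ] 71.1 170.7
64 [[607.4, 17.6, 64.0], [537.9, 29.0, 64.0]] [572.7  23.3  64. ] 70.4 170.7
68 [[607.0, 18.1, 68.0], [538.4, 29.3, 68.0]] [572.7  23.7  68. ] 69.5 170.7
w2 3 229 319 [[618.7, 69.8], [544.1, 81.1]] [581.4  75.4] 75.4
w2 12 228 319 [[620.8, 76.2], [544.9, 87.7]] [582.8  82. ] 76.7
w2 20 228 319 [[621.9, 82.1], [545.6, 93.7]] [583.8  87.9] 77.2
w2 28 228 318 [[623.1, 88.1], [547.2, 99.6]] [585.1  93.9] 76.8
w2 36 228 318 [[624.3, 94.2], [547.9, 105.8]] [586.1 100. ] 77.2
w3 66 234 319 [[610.8, 28.4], [536.8, 39.7]] [573.8  34. ] 74.9
w3 74 232 319 [[613.8, 34.5], [537.6, 46.2]] [575.7  40.4] 77.1
w3 82 232 319 [[615.0, 41.0], [538.4, 52.8]] [576.7  46.9] 77.6
[[20.2, 21.3, 10.0, 21.5, 21.9], [20.6, 20.1, 8.1, 20.7, 19.9], [21.6, 20.9, 7.3, 21.9, 9.3], [20.7, 20.4, 9.5, 21.2, 9.7], [20.7, 21.1, 8.2, 20.1, 8.0]]
```

servo_tool(
  plan=[
    [0.001, -0.03, 0, 0, 0, 0, 0],
    [0.001, -0.031, 0, 0, 0, 0, 0],
    [0, 0, -0.1, 0, 0, 0, 0],
    [0, 0, -0.1, 0, 0, 0, 0],
    [0, 0, -0.1, 0, 0, 0, 0],
    [0, 0, -0.1, 0, 0, 0, 0],
    [0, 0, -0.1, 0, 0, 0, 0],
    [0, 0, -0.06, 0, 0, 0, 0],
    [0, 0, -0.03, 0, 0, 0, 0],
    [0, 0, 0, 0, 0, 0, 0],
    [0, 0, 0, 0, 0, 0, 0],
  ],
)

```text
clock: 9.35
position: [587.3, 114.8, 47.3]
ee_rot: [-0.651, 0.759, -0.0, 0.001]
contact_force: [-0.8, -0.7, -3.6]
gripper_width: 49.3
grasp_force: 63.6
```

Run:
```python
from h import *
s=arm.read_state();g=np.array([572.7,23.6]);u=np.array([-.1513,-.9885]);v=np.array([.9885,-.1513])
p=s["position"][:2]-g;print(s["position"],"along",p@u,"lat",p@v,s["contact_force"],s["ee_rot"])
d=grab("wrist");save(d,"w4.png")
```

```text
[587.31529371 114.82750911  47.28010579] along -92.38968669596673 lat 0.6444957021883742 [-0.79387695 -0.69791867 -3.56440787] [-6.51481036e-01  7.58664164e-01 -4.20942309e-04  9.84218794e-04]
```

View pics/w4.png

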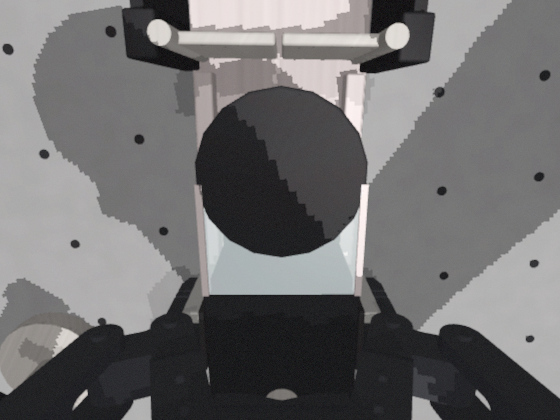

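The cell (columns 196–367) is centred on the gate slit at column 280 and between the rails (195–365). I'll lower it onto the deck.

servo_tool(
  plan=[
    [-0.001, 0, -0.03, 0, 0, 0, 0],
    [0, 0, -0.02, 0, 0, 0, 0],
    [0, 0, -0.012, 0, 0, 0, 0],
    [0, 0, -0.006, 0, 0, 0, 0],
    [0, 0, 0, 0, 0, 0, 0],
    [0, 0, 0, 0, 0, 0, 0],
  ],
)

```text
clock: 10.15
position: [586.1, 114.6, 25.9]
ee_rot: [-0.651, 0.759, 0.0, -0.0]
contact_force: [-0.4, -0.3, -5.1]
gripper_width: 49.5
grasp_force: 63.8
```

servo_tool(
  plan=[
    [0, 0, -0.003, 0, 0, 0, 0],
    [0, 0, 0, 0, 0, 0, 0],
    [0, 0, 0, 0, 0, 0, 0],
  ],
)

```text
clock: 10.52
position: [586.3, 114.7, 25.3]
ee_rot: [-0.651, 0.759, -0.0, 0.0]
contact_force: [-0.3, 0.5, -1.0]
gripper_width: 49.5
grasp_force: 64.1
```

servo_tool(
  plan=[
    [0, 0, 0, 0, 0, 0, 1],
    [0, 0, 0, 0, 0, 0, 1],
    [0, 0, 0, 0, 0, 0, 1],
    [0, 0, 0, 0, 0, 0, 1],
    [0, 0, 0, 0, 0, 0, 1],
    [0, 0, 0.1, 0, 0, 0, 1],
    [0, 0, 0.15, 0, 0, 0, 1],
    [0, 0, 0.1, 0, 0, 0, 1],
    [0.011, 0.075, 0, 0, 0, 0, 0],
    [0.011, 0.075, 0, 0, 0, 0, 0],
    [0.011, 0.075, 0, 0, 0, 0, 0],
    [0, 0, 0, 0, 0, 0, 0],
    [0, 0, 0, 0, 0, 0, 0],
    [0, 0, 0, 0, 0, 0, 0],
    [0, 0, 0, 0, 0, 0, 0],
  ],
)

```text
clock: 12.4
position: [596.0, 181.6, 129.9]
ee_rot: [-0.651, 0.759, 0.0, -0.0]
contact_force: [-0.4, 0.6, 0.9]
gripper_width: -0.2
grasp_force: 0.0
```

```bash
cat > st.py <<'E'
from h import *
s=arm.read_state();g=np.array([572.7,23.6]);u=np.array([-.1513,-.9885]);v=np.array([.9885,-.1513])
p=s["position"][:2]-g;print(s["clock"],s["position"],"along",p@u,"lat",p@v,s["contact_force"],s["ee_rot"].round(3),s["gripper_width"])
E
python3 st.py
python3 - <<'E'
from h import *
d=grab("wrist");save(d,"w5.png")
u=np.array([-.1513,-.9885]);v=np.array([.9885,-.1513]);g=np.array([572.7,23.6])
P=cloud(d);H=P[...,2];m=((H>56)&(H<72)&(d["image"].max(2)<70)).astype(np.uint8);m[:, :130]=0;m[:,430:]=0
c=max(cv2.findContours(m,0,2)[0],key=cv2.contourArea)[:,0]
w=ray(d,c,64)[:,:2]-g
a=w@u;l=w@v;print("cell top: along",a.min(),a.max(),"lat",l.min(),l.max(),c.min(0),c.max(0))
E
```

```text
12.4 [595.99158108 181.57361987 129.89814286] along -159.68093945558064 lat -0.877680788677246 [-0.44541091  0.55510506  0.88384663] [-0.651  0.759  0.    -0.   ] -0.24922317212814904
cell top: along -133.72407783399206 -77.02576084815227 lat -26.51265883247707 23.268846746692184 [234  81] [326 185]
```

View pics/w5.png

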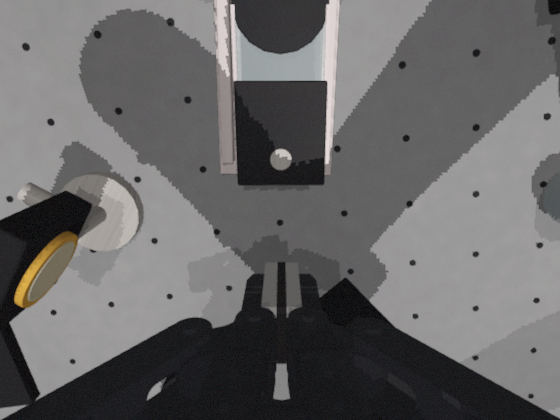

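The wrist view shows the cell straight in the channel: tail edge at row 184, columns 236–325, rails at 218–338, shut fingers behind it. I'll lower the fingers behind the tail and start pushing.

servo_tool(
  plan=[
    [0, 0, -0.1, 0, 0, 0, 0],
    [0, 0, -0.12, 0, 0, 0, 0],
    [0, 0, -0.1, 0, 0, 0, 0],
    [0, 0, -0.04, 0, 0, 0, 0],
    [0, 0, 0, 0, 0, 0, 0],
    [-0.004, -0.0264, 0, 0, 0, 0, 0],
    [-0.003, -0.02, 0, 0, 0, 0, 0],
    [-0.003, -0.02, 0, 0, 0, 0, 0],
    [-0.003, -0.02, 0, 0, 0, 0, 0],
    [-0.003, -0.02, 0, 0, 0, 0, 0],
    [-0.003, -0.02, 0, 0, 0, 0, 0],
    [0, 0, 0, 0, 0, 0, 0],
  ],
)

```text
clock: 13.95
position: [592.0, 145.3, 22.8]
ee_rot: [-0.652, 0.759, -0.0, 0.002]
contact_force: [1.2, 5.2, 1.4]
gripper_width: 0.2
grasp_force: 0.0
```

```bash
python3 st.py
```

```text
13.95 [591.97858672 145.34269116  22.84653575] along -123.25950038509922 lat 0.6372138046752447 [1.24388079 5.24711079 1.44942749] [-0.652  0.759 -0.     0.002] 0.23020296042421087
```

servo_tool(
  plan=[
    [-0.003, -0.02, 0, 0, 0, 0, 0],
    [-0.003, -0.02, 0, 0, 0, 0, 0],
    [-0.003, -0.02, 0, 0, 0, 0, 0],
    [-0.003, -0.02, 0, 0, 0, 0, 0],
    [-0.003, -0.02, 0, 0, 0, 0, 0],
    [-0.003, -0.02, 0, 0, 0, 0, 0],
    [-0.003, -0.02, 0, 0, 0, 0, 0],
    [-0.003, -0.02, 0, 0, 0, 0, 0],
    [-0.003, -0.02, 0, 0, 0, 0, 0],
    [-0.003, -0.02, 0, 0, 0, 0, 0],
  ],
)

```text
clock: 15.2
position: [583.2, 85.8, 22.9]
ee_rot: [-0.652, 0.758, -0.001, 0.003]
contact_force: [2.0, 8.4, 2.3]
gripper_width: -0.3
grasp_force: 0.0
```

```bash
python3 st.py
python3 - <<'E'
from h import *
d=grab("wrist");save(d,"w6.png")
E
```

```text
15.2 [583.18699106  85.79456771  22.85924348] along -63.066011931341954 lat 0.9563525639432982 [2.04024279 8.43169392 2.33721194] [-0.652  0.758 -0.001  0.003] -0.2838550182620127
```

View pics/w6.png

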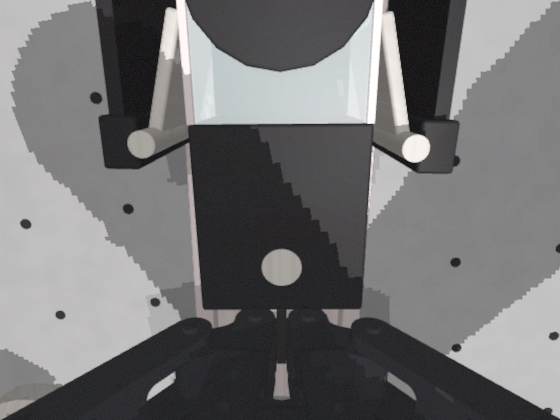

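The wrist view shows both leaves swung inwards along the cell's sides (hinges at (142,143) and (415,148)), with the cell straight and centred at column 281.

servo_tool(
  plan=[
    [-0.003, -0.02, 0, 0, 0, 0, 0],
    [-0.003, -0.02, 0, 0, 0, 0, 0],
    [-0.003, -0.02, 0, 0, 0, 0, 0],
    [-0.003, -0.02, 0, 0, 0, 0, 0],
    [-0.003, -0.02, 0, 0, 0, 0, 0],
    [-0.003, -0.02, 0, 0, 0, 0, 0],
    [-0.003, -0.02, 0, 0, 0, 0, 0],
    [-0.003, -0.02, 0, 0, 0, 0, 0],
    [-0.003, -0.02, 0, 0, 0, 0, 0],
    [-0.003, -0.02, 0, 0, 0, 0, 0],
    [-0.003, -0.02, 0, 0, 0, 0, 0],
    [-0.003, -0.02, 0, 0, 0, 0, 0],
    [0, 0, 0, 0, 0, 0, 0],
  ],
)

```text
clock: 16.88
position: [571.9, 12.8, 22.7]
ee_rot: [-0.652, 0.759, -0.001, 0.002]
contact_force: [1.4, 4.8, 2.5]
gripper_width: 0.3
grasp_force: 0.0
```

```bash
python3 st.py
```

```text
16.875 [571.9316747   12.78867656  22.72883456] along 10.803240837497027 lat 0.8762636741859399 [1.40898324 4.82091438 2.51916051] [-0.652  0.759 -0.001  0.002] 0.2888465823752617
```

servo_tool(
  plan=[
    [-0.0015, -0.01, 0, 0, 0, 0, 0],
    [-0.0015, -0.01, 0, 0, 0, 0, 0],
    [-0.0015, -0.01, 0, 0, 0, 0, 0],
    [-0.0015, -0.01, 0, 0, 0, 0, 0],
    [-0.0015, -0.01, 0, 0, 0, 0, 0],
    [0, 0, 0, 0, 0, 0, 0],
    [0, 0, 0, 0, 0, 0, 0],
  ],
)

```text
clock: 17.75
position: [569.8, -2.0, 22.9]
ee_rot: [-0.652, 0.758, -0.001, 0.002]
contact_force: [1.1, 5.6, 3.1]
gripper_width: 0.5
grasp_force: 3.9
```

servo_tool(
  plan=[
    [-0.0005, -0.004, 0, 0, 0, 0, 0],
    [-0.0005, -0.004, 0, 0, 0, 0, 0],
    [0, 0, 0, 0, 0, 0, 0],
  ],
)

```text
clock: 18.12
position: [569.6, -4.1, 22.8]
ee_rot: [-0.652, 0.758, -0.001, 0.002]
contact_force: [1.3, 6.5, 2.8]
gripper_width: -0.1
grasp_force: 3.7
```

servo_tool(
  plan=[
    [-0.0005, -0.004, 0, 0, 0, 0, 0],
    [0, 0, 0, 0, 0, 0, 0],
    [0, 0, 0, 0, 0, 0, 0],
  ],
)

```text
clock: 18.5
position: [569.5, -5.3, 22.9]
ee_rot: [-0.652, 0.758, -0.001, 0.002]
contact_force: [0.8, 7.5, 2.5]
gripper_width: 0.0
grasp_force: 3.7
```

```bash
python3 st.py
```

```text
18.5 [569.49696221  -5.26385695  22.85520046] along 29.016542213122356 lat 1.2008986971502327 [0.78244331 7.47828651 2.50073482] [-0.652  0.758 -0.001  0.002] 0.023233311939814295
```

servo_tool(
  plan=[
    [-0.0006, -0.004, 0, 0, 0, 0, 0],
    [0, 0, 0, 0, 0, 0, 0],
    [0, 0, 0, 0, 0, 0, 0],
  ],
)

```text
clock: 18.88
position: [569.3, -6.4, 22.8]
ee_rot: [-0.652, 0.758, -0.001, 0.002]
contact_force: [1.8, 7.7, 3.3]
gripper_width: -0.4
grasp_force: 3.7
```

servo_tool(
  plan=[
    [-0.0006, -0.004, 0, 0, 0, 0, 0],
    [0, 0, 0, 0, 0, 0, 0],
    [0, 0, 0, 0, 0, 0, 0],
  ],
)

```text
clock: 19.25
position: [569.2, -7.6, 22.8]
ee_rot: [-0.652, 0.758, -0.001, 0.002]
contact_force: [1.1, 7.3, 3.0]
gripper_width: 0.2
grasp_force: 3.7
```

servo_tool(
  plan=[
    [-0.0005, -0.003, 0, 0, 0, 0, 0],
    [0, 0, 0, 0, 0, 0, 0],
    [0, 0, 0, 0, 0, 0, 0],
  ],
)

```text
clock: 19.62
position: [569.0, -8.5, 22.8]
ee_rot: [-0.652, 0.758, -0.001, 0.002]
contact_force: [1.0, 7.2, 3.2]
gripper_width: 0.3
grasp_force: 3.7
```

servo_tool(
  plan=[
    [-0.0005, -0.003, 0, 0, 0, 0, 0],
    [0, 0, 0, 0, 0, 0, 0],
    [0, 0, 0, 0, 0, 0, 0],
  ],
)

```text
clock: 20.0
position: [569.0, -9.0, 22.8]
ee_rot: [-0.652, 0.758, -0.001, 0.002]
contact_force: [1.0, 8.8, 2.6]
gripper_width: 0.0
grasp_force: 3.8
```

servo_tool(
  plan=[
    [-0.0005, -0.003, 0, 0, 0, 0, 0],
    [0, 0, 0, 0, 0, 0, 0],
    [0, 0, 0, 0, 0, 0, 0],
  ],
)

```text
clock: 20.38
position: [569.2, -9.1, 22.9]
ee_rot: [-0.652, 0.758, -0.001, 0.003]
contact_force: [0.8, 11.4, 2.5]
gripper_width: -0.0
grasp_force: 4.1
```

servo_tool(
  plan=[
    [-0.0005, -0.003, 0, 0, 0, 0, 0],
    [0, 0, 0, 0, 0, 0, 0],
    [0, 0, 0, 0, 0, 0, 0],
  ],
)

```text
clock: 20.75
position: [569.4, -9.2, 22.9]
ee_rot: [-0.652, 0.758, -0.001, 0.004]
contact_force: [1.3, 14.4, 1.7]
gripper_width: 0.2
grasp_force: 4.3
```

```bash
python3 st.py
python3 - <<'E'
from h import *
d=grab("wrist");save(d,"w7.png")
E
```

```text
20.75 [569.41573872  -9.2325983   22.90845337] along 32.95193214683202 lat 1.7210798461066545 [ 1.34348717 14.42720933  1.67658824] [-0.652  0.758 -0.001  0.004] 0.22782378989975077
```

View pics/w7.png

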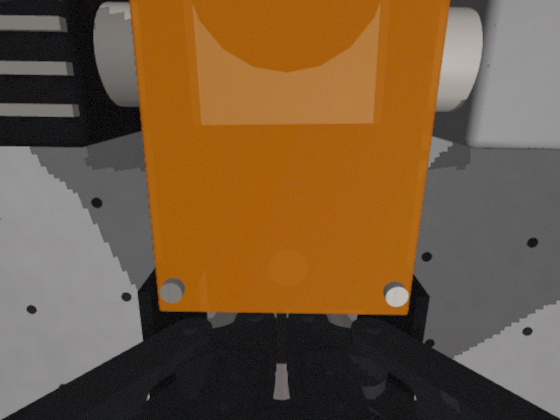

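The cell is home: the TCP stalled at chamber x = 33 as expected, with force rising to 14 N. Through the roof the cell stands straight (glass edge at row 125, dot at (289,267)). I'll back off and lift out.

servo_tool(
  plan=[
    [0.001, 0.008, 0, 0, 0, 0, 0],
    [0.001, 0.008, 0, 0, 0, 0, 0],
    [0.001, 0.008, 0, 0, 0, 0, 0],
    [0.001, 0.008, 0, 0, 0, 0, 0],
    [0, 0, 0.02, 0, 0, 0, 0],
    [0, 0, 0.05, 0, 0, 0, 0],
    [0, 0, 0.08, 0, 0, 0, 0],
    [0, 0, 0.1, 0, 0, 0, 0],
    [0, 0, 0.1, 0, 0, 0, 0],
    [0.005, 0.08, 0.1, 0, 0, 0, 0],
    [0.005, 0.1, 0.1, 0, 0, 0, 0],
    [0.005, 0.1, 0, 0, 0, 0, 0],
    [0, 0, 0, 0, 0, 0, 0],
    [0, 0, 0, 0, 0, 0, 0],
    [0, 0, 0, 0, 0, 0, 0],
    [0, 0, 0, 0, 0, 0, 0],
    [0, 0, 0, 0, 0, 0, 0],
  ],
)

```text
clock: 22.92
position: [572.6, 80.7, 186.8]
ee_rot: [-0.651, 0.759, 0.0, -0.0]
contact_force: [0.4, 0.5, 0.2]
gripper_width: 0.2
grasp_force: 0.0
```

```bash
python3 st.py
python3 - <<'E'
from h import *
d=grab("wrist");save(d,"w8.png");a=d["image"]
g=np.array([572.7,23.6]);u=np.array([-.1513,-.9885]);v=np.array([.9885,-.1513])
def pix(x,y,z):
    w=np.r_[g+x*u+y*v,z,1];c=np.linalg.inv(d["c2w"])@w;q=d["K"]@c[:3];return (q[:2]/q[2]).round(1)
for n,p in dict(gateL=(0,35,61),gateR=(0,-35,61),tailL=(44,25,64),tailR=(44,-25,64),glass0=(101,0,64),glass1=(137,0,64),nose=(164,0,64)).items(): print(n,pix(*p))
E
```

```text
22.925 [572.55036096  80.71073308 186.77105072] along -56.431319261696785 lat -8.788772102710904 [0.41801906 0.48804958 0.1968774 ] [-0.651  0.759  0.    -0.   ] 0.2121854758626344
gateL [217.5 123. ]
gateR [316.7 123. ]
tailL [228.4  55.3]
tailR [303.9  55.3]
glass0 [265.  -44.4]
glass1 [ 264.2 -115.4]
nose [ 263.6 -173.4]
```

View pics/w8.png

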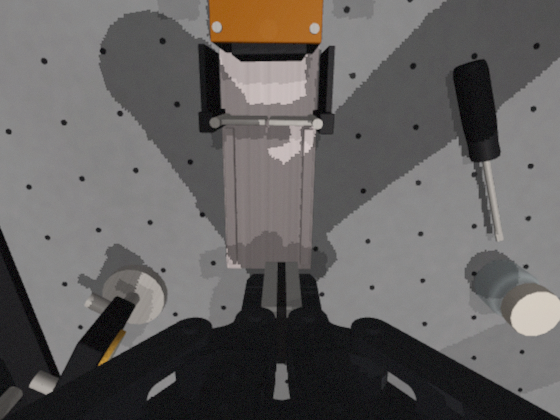

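Both leaves are shut along row 122, and the cell's tail edge is at row 54 under the roof against a predicted 55 for home. The arm is clear, so I'm handing in.

```bash
python3 -c "
from bench import arm
print(arm.job_done())"
```

```text
the job is handed in; nothing more can be done
None
```

I pushed the sample cell home against the stop with at most about 14 N, the gate has closed behind it, the arm is clear, and I handed the job in at 23 s; no verdict was returned, and I did not measure the other bench items again afterwards.

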